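Clamp the plank of a spice riser into its end cheek

TASK

This small spice riser is being glued together. Pick up the loose wooden plank and slide one end of it into the slot of the end cheek that stands on the gluing board, lying flat on the runners and fully home to the bottom of the slot, and let go of it. Then pump the trigger of the ratchet clamp on the same board (squeeze it to the grip, let it spring back, squeeze again) until the sprung pad meets the plank's free end and presses it firmly: the pad's spring about half pressed in, at no time squashed solid. Finish while holding: end the job with the trigger still squeezed in the gripper, so that the pad goes on pressing while the glue grabs. Move the clamp only by its trigger, not by its rod or pad, and leave the other things on the worktop where they are.

Things in the scene. Friction and masses are not known exactly. Their poses are not given: they have to be found in the camera images.
- plank: Loose plank of brown wood lying flat on the worktop, 54 mm wide (its x), 120 mm long (its y), 16 mm thick (its z), about 75 g. Origin: centre of its underside. Both ends are alike, either may go into the slot.
- board_jig: The gluing board, fixed: pale plywood, 140 mm (its x) by 340 mm (its y), 12 mm thick; origin: centre of its underside, at worktop height. All on it keeps its place. Along its y: rod tail from -243 mm at most, grey clamp housing -165 to -73 (28 wide, 87 high over the worktop), toothed rod with pad, runners, brown upright end cheek 111 to 135 (80 wide, top at 60), pale stop to 154.
- plank_bed (a point): Where the centre of the plank's underside lies when the plank is fully home: board x = 0, y = 65 mm, 22 mm over the worktop, which is the height of the tops of the two pale runners (9 mm wide, at x = -17 and +17 mm, y = 3 to 107 mm). Axes as the board's. Home, the plank covers y = 5 to 125 mm.
- slot_mouth (a point): Centre of the mouth of the cheek's slot, on its face towards the clamp: board x = 0, y = 111 mm, 31 mm over the worktop. Axes as the board's: y points into the slot. The slot is closed at the back and all round: 57 mm wide, 19 mm high (21.5 to 40.5 mm over the worktop), 14 mm deep. Plank fully home: its origin reads x 0, y -46, z -9 mm in this frame.
- pistol_grip (a point): Middle of the clamp's fixed pistol grip, at the height of the trigger's bow: board x = 0, y = -126 mm, 131 mm over the worktop. The grip points straight up, is 24 mm wide (x) and 14 mm deep (rear face at y = -133 mm), and ends 159 mm over the worktop. It does not give.
- trigger_bow (a point): Front of the rubber bow of the grey trigger, 20 mm wide, where a finger presses it back (board -y) towards the grip. Free: y = -83 mm, 131 mm over the worktop, 50 mm from the grip's rear face; fully squeezed: y = -105, 128 high, 28 mm. Take trigger and grip from above, closing along y. If both fingers close evenly, stand 37 mm behind the free bow, lest the rear finger run onto the grip.
- clamp_trigger (a joint): Angle of the trigger, rad: 0 = free, 0.40 = fully squeezed to the grip. Its pivot is 76 mm over the worktop, at board y = -101 mm. It takes 2 N at the bow to start it and about 7 N to squeeze it fully; pressing the plank adds about 0.7 of the pad's force.
- clamp_rod (a joint): Travel of the push rod towards the cheek, m. A full squeeze takes it about 10 mm on (2 teeth of 5 mm); the first third of a squeeze is idle. A pawl keeps it from running back when the trigger springs back, but for up to one tooth. It never has to go back.
- clamp_pad (a joint): How far the pad is pressed back on the rod against its spring, m: 0 = free, 0.012 = spring squashed solid. 2 N per mm, so about half pressed in is 0.006 and 12 N.
- pad_face (a point): Centre of the front of the clamp's pad, a black rubber disc of 26 mm diameter on the end of the steel rod, 30 mm over the worktop; behind the free pad a bare coil spring of 14 mm shows. It starts at board y = -35 to -21 mm and moves to +y; the plank's free end, when home, is at y = 5 mm.
- spare_cheek: The riser's other end cheek, lying on the worktop slot up, 80 x 48 x 24 mm. Leave it. Origin: centre of its underside.
- tape_roll: Roll of pale tape lying flat, 104 mm across, 25 mm high. Leave it.
- glue_bottle: White glue bottle with a pointed grey nozzle, 54 mm across, 164 mm high. Leave it.
- pen: Pen of 145 mm lying flat. Leave it.
- keys: Bunch of keys, 104 x 115 mm, lying flat. Leave it.

How it is judged:
By the outcome, as a careful person would: the job done as asked, in the order asked, and still so for the second after the job is handed in, while the arm keeps its last pose, push and grip.
It also fails if it takes over 67 s, if anything falls off the work surface, if the arm or the gripper's body presses on something with over 40 N, if the wrist force passes 120 N, or if a joint passes its speed limit or range.

ROBOT

A 7-joint arm with a two-finger parallel gripper is mounted at the origin on a cart in front of the work surface, level with it; the furniture and walls round the work are solid. World frame = base frame: x ahead of the robot, y to its left, z up, the work surface at z = 0. Lengths are in mm, angles in rad, forces in N, time in s.
With the tool pointing down it reaches from about 425 to 950 mm from the base axis. Payload 16.7 kg.
Tool frame: the origin (TCP) lies where the fingers leave the gripper's body, on its centre line; the fingertips stand 97 mm ahead of it and the grasp point (between the pads) lies 78 mm ahead of it; z points along the fingers, y is the line along which they close (so a half turn about z gives the same grasp; the last joint's range is limited). The gripper opens to 94 mm and grips with 3 to 60 N. Pads are 16 mm wide; open, the fingers measure 119 mm over their backs; the gripper's body (75 mm by 177 mm) begins 78 mm behind the grasp point.
Start: joints at [1.159, 0.426, 0.074, 1.606, -0.034, 1.111, -0.067], TCP at [175.324, -651.799, 302.667] pointing down, gripper open.
Joint ranges: [-2.85, 2.85], [-0.5, 2.14], [-1.23, 1.37], [0.21, 2.46], [-1.02, 4.16], [0.16, 2.05], [-2.73, 2.73]. Speed limits (rad/s): [1.89, 1.89, 2.39, 2.39, 3.01, 3.01, 3.01].

INTERFACE

Orientations are given as a unit quaternion [w, x, y, z].
In Python, from rig import movep, move_straight, move_j, grip, dwell, solve_ik, observe, camera, PlanningError, job_done gives the robot as it stands. Calls block until the motion is done:
- movep(position, orientation): joint-space move of the TCP to a pose.
- move_straight(position, rot=None, rate=150): straight line of the TCP; rot=None keeps the orientation; rate is the mean speed in mm/s.
- move_j(angles): joint-space move.
- grip(opening, force=None): opening from 0.0 (shut) to 1.0 (fully open); force is the grip in N (None keeps the last); returns when the fingers have stopped.
- dwell(seconds).
- solve_ik(position, orientation): joint angles nearest the present ones, or None.
- observe(): the state.
- camera(name): name is "scene" or "side" or "wrist"; returns a dict with "image" (384x512x3 uint8, red, green, blue), "mtx" (3x3 intrinsics, pixels), "position" and "orientation" of the camera in the world. Camera axes: x right, y up, looking along -z (the intrinsics and any distortion apply to the point x, -y, -z); pixel columns grow to the right and rows downward; lengths in mm; the calibration is good to about 2 mm. A picture is of the moment at which its call begins. There is no depth.
A pose or a line that the arm cannot do raises PlanningError and nothing moves.
- job_done(): hands the job in; it is judged then, once.
The state is a dict: "t": time; "q": joint angles; "qd": joint speeds; "tau": joint torques, N m; "tcp_pos": TCP position; "tcp_rot": TCP orientation; "wrist_force": force on the tool from outside, world axes, zero at the start; "wrist_torque": the same for the moment, N m; "width": opening from 0.0 (shut) to 1.0 (fully open); "grasp_force": force on a finger pad.
Only numpy, scipy, OpenCV 4.12 (cv2) and the standard library are available. Lean on these libraries where they do the work, as an engineer would, in place of code of your own. Each camera call takes 0.05 s, during which the arm holds its last target. There are 200 camera calls.

## Working session

There is one attempt and no reset: what is moved stays moved. The work goes in short steps, each a Python script; the robot and the scene stay as the last script left them, time stands still between calls to the robot, and variables do not carry over. Pictures are saved under pics/ and viewed, at most 10 in all, crops included, and the job is handed in when it is done.

```bash
ls; mkdir -p pics
python3 - <<'E'
from rig import *
import cv2
for n in("scene","side"):
    c=camera(n); cv2.imwrite(f"pics/{n}0.png",c["image"][:,:,::-1]); print(n,c["mtx"].tolist(),c["position"],c["orientation"],[k for k in c])
o=observe();print(o)
E
```

```text
pics
scene [[436.0206069540271, 0.0, 257.52566698408845], [0.0, 436.0206069540271, 207.4996374864097], [0.0, 0.0, 1.0]] [-197.01775508  706.87742027 1212.57153076] [-0.36157742 -0.14486698  0.3265696   0.86117805] ['image', 'mtx', 'position', 'orientation']
side [[457.0272787159198, 0.0, 256.184351627862], [0.0, 457.0272787159198, 194.4718197400266], [0.0, 0.0, 1.0]] [ 227.3432518  1192.00020759  824.41333538] [-0.1179742  -0.05576366  0.4884085   0.86280336] ['image', 'mtx', 'position', 'orientation']
{'t': 0.1, 'q': array([ 1.15851765,  0.42665902,  0.07383111,  1.60652241, -0.03407594,
        1.11080301, -0.06708144]), 'qd': array([-0.00124097, -0.00246168, -0.0001072 , -0.00099942,  0.00031151,
       -0.00096424,  0.00064293]), 'tau': array([ 7.76000961e-03, -9.37462020e+01,  3.67689326e+00, -4.55038476e+01,
       -4.85377712e-02,  1.67848257e-02,  6.34802564e-05]), 'tcp_pos': array([ 175.25773032, -651.56364506,  302.06098645]), 'tcp_rot': array([-5.54043415e-04,  9.91379480e-01,  1.31020627e-01, -1.19105641e-04]), 'wrist_force': array([0.50407478, 0.04882173, 0.2859589 ]), 'wrist_torque': array([ 0.00852625,  0.0096367 , -0.0377324 ]), 'grasp_force': 0.0, 'width': 1.0009898294299744}
```

View pics/scene0.png

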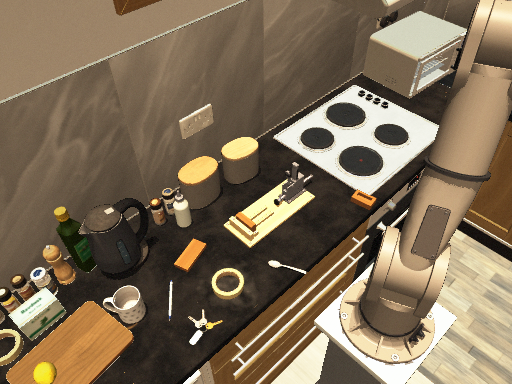

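View pics/side0.png

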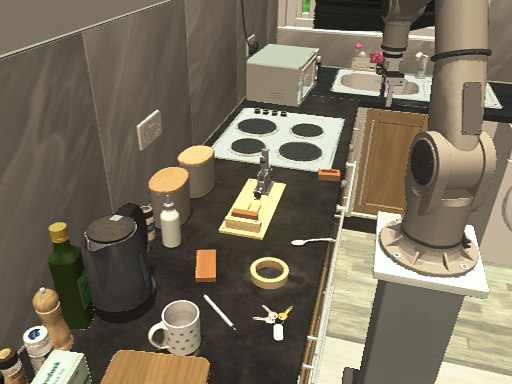

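Scene view: board around (270,212), with the cheek at its lower-left end (243,222) and the grip at the top (293,172). Plank at (190,255), spare cheek at (364,198). Side view: plank (206,265), board (253,208), grip (265,160). Next come coarse positions, then wrist views.

```bash
cat > h.py <<'E'
import numpy as np, cv2
from scipy.spatial.transform import Rotation as R
from rig import *
def rot(q): return R.from_quat(np.roll(q,-1))
def quat(r): return np.roll(r.as_quat(),1)
def down(yaw):  # tool pointing down, closing line (tool y) along world angle yaw
    c,s=np.cos(yaw),np.sin(yaw)
    return quat(R.from_matrix(np.array([[s,c,0],[-c,s,0],[0,0,-1.]]).T.T))
def cast(c,uv,z):
    uv=np.atleast_2d(np.asarray(uv,float)); K=c["mtx"]
    d=np.c_[(uv[:,0]-K[0,2])/K[0,0],-(uv[:,1]-K[1,2])/K[1,1],-np.ones(len(uv))]
    d=rot(c["orientation"]).apply(d); p=np.array(c["position"])
    return p+d*((z-p[2])/d[:,2])[:,None]
def proj(c,P):
    v=rot(c["orientation"]).inv().apply(np.atleast_2d(P)-c["position"]); K=c["mtx"]
    return np.c_[K[0,0]*v[:,0]/-v[:,2]+K[0,2],K[1,1]*v[:,1]/v[:,2]+K[1,2]]
def save(c,name): cv2.imwrite(f"pics/{name}.png",c["image"][:,:,::-1])
E
python3 - <<'E'
from h import *
np.set_printoptions(precision=1,suppress=True)
print(rot(down(0.3)).as_matrix())
s,d=camera("scene"),camera("side")
for n,a,b,z in [("plank",(190,255),(206,265),16),("boardcheek",(233,235),(236,225),12),("grip",(294,165),(265,152),159),("bottle",(183,212),(171,225),60),("tape",(228,284),(269,273),12),("bottle base",(184,226),(171,246),0)]:
    print(n,cast(s,a,z),cast(d,b,z))
print("board corners",cast(s,[(226,222),(279,180),(314,197),(240,243)],12))
print(cast(d,[(221,231),(247,179),(286,182),(264,237)],12))
c=camera("wrist"); T=rot(observe()["tcp_rot"]); print("cam in tool",T.inv().apply(c["position"]-observe()["tcp_pos"]),(T.inv()*rot(c["orientation"])).as_matrix(),c["mtx"])
E
```

```text
Traceback (most recent call last):
  File "h.py", line 8, in down
    return quat(R.from_matrix(np.array([[s,c,0],[-c,s,0],[0,0,-1.]]).T.T))
                ~~~~~~~~~~~~~^^^^^^^^^^^^^^^^^^^^^^^^^^^^^^^^^^^^^^^^^^^^
  File "scipy/spatial/transform/_rotation.pyx", line 1143, in scipy.spatial.transform._rotation.Rotation.from_matrix
ValueError: Non-positive determinant (left-handed or null coordinate frame) in rotation matrix 0: [[ 0.3  1.   0. ]
 [-1.   0.3  0. ]
 [ 0.   0.  -1. ]].
```

```bash
sed -i 's/np.array(\[\[s,c,0\].*/np.array([[-s,c,0],[c,s,0],[0,0,-1.]])))/' h.py
sed -i 's/return quat(R.from_matrix(np.array(\[\[-s.*/return quat(R.from_matrix([[-s,c,0],[c,s,0],[0,0,-1.]]))/' h.py
python3 - <<'E'
from h import *
np.set_printoptions(precision=1,suppress=True)
s,d=camera("scene"),camera("side")
for n,a,b,z in [("plank",(190,255),(206,265),16),("boardcheek",(233,235),(236,225),12),("grip",(294,165),(265,152),159),("bottle base",(184,226),(171,246),0)]:
    print(n,cast(s,a,z),cast(d,b,z))
print("board corners",cast(s,[(226,222),(279,180),(314,197),(240,243)],12))
print(cast(d,[(221,231),(247,179),(286,182),(264,237)],12))
c=camera("wrist"); T=rot(observe()["tcp_rot"]); print("cam in tool",T.inv().apply(c["position"]-observe()["tcp_pos"]),(T.inv()*rot(c["orientation"])).as_matrix(),c["mtx"])
E
```

```text
plank [[589.6 282.2  16. ]] [[593.2 291.6  16. ]]
boardcheek [[553.7 120.   12. ]] [[572.5  82.1  12. ]]
grip [[ 544.1 -173.5  159. ]] [[ 542.2 -149.6  159. ]]
bottle base [[716.5 212.2   0. ]] [[728.2 221.9   0. ]]
board corners [[ 615.6   98.1   12. ]
 [ 630.3 -191.3   12. ]
 [ 473.9 -219.    12. ]
 [ 510.6  126.4   12. ]]
[[ 606.7  125.2   12. ]
 [ 620.  -208.2   12. ]
 [ 479.1 -227.8   12. ]
 [ 474.2  117.9   12. ]]
cam in tool [ 82.6   0.4 -82.9] [[-0.   1.   0.3]
 [ 1.   0.  -0. ]
 [-0.   0.3 -1. ]] [[269.9   0.  254.8]
 [  0.  269.9 191.1]
 [  0.    0.    1. ]]
```

Run:
```python
from h import *
np.set_printoptions(precision=2,suppress=True)
movep([470,-50,300],down(-np.pi/2)); c=camera("wrist"); save(c,"w1"); np.save("w1.npy",c,allow_pickle=True); print(observe()["q"],observe()["t"],c["position"])
movep([530,287,230],down(-np.pi/2)); c=camera("wrist"); save(c,"w2"); np.save("w2.npy",c,allow_pickle=True); print(observe()["q"],observe()["t"],c["position"])
```

```text
[ 0.42  0.13 -0.48  2.02  0.07  1.01 -1.67] 2.6833 [552.82 -51.2  383.01]
[-0.09  0.46 -0.66  1.81  0.34  0.99 -2.46] 4.05 [613.28 285.06 313.18]
```

View pics/w1.png

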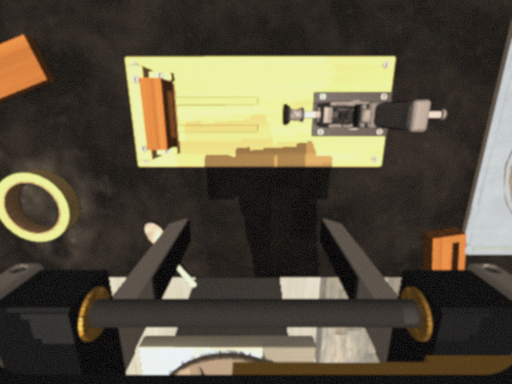

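View pics/w2.png

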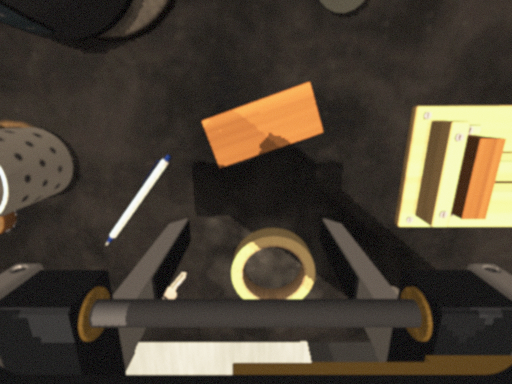

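w1: board corners at about (125,57), (396,57), (380,167), (138,167), cheek at (158,113), pad at (288,114), grip top at (420,115). w2: plank corners at about (202,122), (310,83), (323,130), (220,166). I'll fit both at their top planes.

```bash
cat > fit.py <<'E'
from h import *
np.set_printoptions(precision=2,suppress=True)
def blob(c,lo,hi,near):
    m=cv2.inRange(cv2.cvtColor(c["image"],cv2.COLOR_RGB2HSV),lo,hi)
    m=cv2.morphologyEx(m,cv2.MORPH_OPEN,np.ones((3,3),np.uint8))
    cs,_=cv2.findContours(m,cv2.RETR_EXTERNAL,cv2.CHAIN_APPROX_NONE)
    return min((k for k in cs if cv2.contourArea(k)>600),key=lambda k:-cv2.pointPolygonTest(k,near,True))
def rect(c,k,z):
    P=cast(c,k[:,0],z)[:,:2].astype(np.float32); r=cv2.minAreaRect(P); b=cv2.boxPoints(r)
    e=b[1]-b[0] if np.linalg.norm(b[1]-b[0])>np.linalg.norm(b[2]-b[1]) else b[2]-b[1]
    return np.array(r[0]),sorted(r[1]),np.arctan2(e[1],e[0])%np.pi,P
E
python3 - <<'E'
from fit import *
w1=np.load("w1.npy",allow_pickle=True).item(); w2=np.load("w2.npy",allow_pickle=True).item()
print(w1["image"][60,250],w1["image"][105,265],w2["image"][125,260],w2["image"][120,420],w1["image"][115,148],w1["image"][20,20+80])
hs=lambda c,v,u:cv2.cvtColor(c["image"][v:v+1,u:u+1],cv2.COLOR_RGB2HSV)[0,0]
print([hs(w1,70,250),hs(w1,115,150),hs(w2,125,250),hs(w1,162,220)])
k=blob(w1,(20,60,90),(38,255,255),(250,70)); print("board",rect(w1,k,12)[:3])
h=cv2.convexHull(k); print(cv2.approxPolyDP(h,6,True)[:,0].tolist(), cast(w1,cv2.approxPolyDP(h,6,True)[:,0],12))
k=blob(w2,(2,100,60),(18,255,255),(262,115)); print("plank",rect(w2,k,16)[:3],cast(w2,cv2.approxPolyDP(cv2.convexHull(k),4,True)[:,0],16))
E
```

```text
[238 242 172] [238 243 163] [242 158  80] [248 251 179] [231 144  73] [46 42 38]
[array([ 32,  79, 242], dtype=uint8), array([ 14, 173, 232], dtype=uint8), array([ 13, 181, 218], dtype=uint8), array([ 18, 139, 172], dtype=uint8)]
board (array([549.45, -57.84]), [142.0087432861328, 342.51416015625], np.float32(1.5693656))
[[396, 58], [379, 167], [137, 165], [125, 56]] [[ 616.81 -228.23   12.  ]
 [ 478.21 -224.77   12.  ]
 [ 481.6   112.87   12.  ]
 [ 619.57  110.6    12.  ]]
plank (array([598.29, 276.61]), [57.51055145263672, 123.43222045898438], np.float32(1.9007052)) [[643.27 227.01  16.  ]
 [590.98 211.09  16.  ]
 [555.06 314.76  16.  ]
 [556.22 327.    16.  ]
 [605.87 341.95  16.  ]]
```

Run:
```python
from fit import *
w1=np.load("w1.npy",allow_pickle=True).item(); w2=np.load("w2.npy",allow_pickle=True).item()
def lines(c,k,z,L,W):
    ctr,_,a,P=rect(c,k,z); P=P.astype(float)
    for it in range(3):
        u=np.array([np.cos(a),np.sin(a)]); v=np.array([-u[1],u[0]]); A=(P-ctr)@u; B=(P-ctr)@v; res=[]
        for s in(1,-1):
            m=(abs(s*B-W/2)<4)&(abs(A)<.42*L); f=np.polyfit(A[m],B[m],1); res.append((f,m.sum()))
        ends=[np.median(A[(abs(s*A-L/2)<5)&(abs(B)<.4*W)]) for s in(1,-1)]
        print("slopes",[r[0][0] for r in res],"n",[r[1] for r in res],"width",res[0][0][1]-res[1][0][1],"len",ends[0]-ends[1])
        ctr=ctr+u*np.mean(ends)+v*(res[0][0][1]+res[1][0][1])/2; a+=np.mean([r[0][0] for r in res])
    return ctr,a
k=blob(w1,(20,60,90),(38,255,255),(250,70)); print("board",*lines(w1,k,12,340,140))
k=blob(w2,(2,100,60),(18,255,255),(262,115)); pc,pa=lines(w2,k,16,120,54); print("plank",pc,pa)
print("tape",cast(w2,(273,264),20))
for base in(0,np.pi):
    for p,y in[([*pc,100],pa-np.pi/2),([*pc,200],pa-np.pi/2),([549,-20,160],-.009),([549,8,122],-.009)]: print(base,solve_ik(p,down(y+base)))
for y in(1.56,-1.58): print(y,solve_ik([549,-178,209],down(y)))
```

```text
slopes [np.float64(0.00022967839601102845), np.float64(0.004149914022227872)] n [np.int64(82), np.int64(229)] width 141.4888582849151 len 340.8968114801421
slopes [np.float64(-0.001960011112706687), np.float64(0.001960133163690665)] n [np.int64(82), np.int64(229)] width 141.4879887168293 len 340.8485322304057
slopes [np.float64(-0.0019600721353876197), np.float64(0.0019600721389877594)] n [np.int64(82), np.int64(229)] width 141.48801936086545 len 340.8485336251284
board [549.45 -57.71] 1.5715554778495098
slopes [np.float64(-9.728888299952007e-05), np.float64(0.0022582076203493443)] n [np.int64(87), np.int64(92)] width 56.069427041037954 len 122.29054628272661
slopes [np.float64(-0.0011773546804809438), np.float64(0.0011778241707795269)] n [np.int64(87), np.int64(92)] width 56.06946235678418 len 122.29831972942247
slopes [np.float64(-0.001177589336762504), np.float64(0.001177589446081535)] n [np.int64(87), np.int64(92)] width 56.06944708429329 len 122.29831957696149
plank [598.46 276.65] 1.9017859124836083
tape [[433.35 262.69  20.  ]]
0 [ 0.12  0.83 -0.94  1.74  0.79  1.   -0.8 ]
0 [ 0.16  0.72 -1.02  1.68  0.67  1.13 -0.72]
0 [ 0.64  0.56 -0.92  1.97  0.58  0.89 -0.59]
0 [ 0.56  0.62 -0.89  1.99  0.65  0.84 -0.7 ]
3.141592653589793 [-1.09  0.81  0.82  1.81 -0.76  0.87 -2.71]
3.141592653589793 [-1.28  0.87  1.2   1.77 -0.9   1.16 -2.59]
3.141592653589793 [-0.72  0.54  0.83  2.04 -0.56  0.79 -2.7 ]
3.141592653589793 [-0.76  0.62  0.82  2.06 -0.67  0.75 -2.66]
1.56 [ 1.08  0.68 -1.21  1.87  0.72  1.12  1.16]
-1.58 [ 0.69  0.44 -0.61  1.89  0.31  0.91 -1.65]
```

Run:
```python
from fit import *
pc=np.array([598.46,276.65]); y=1.9018-np.pi/2
movep([*pc,180],down(y)); move_straight([*pc,101]); print(observe()["wrist_force"])
grip(0.0,30); o=observe(); print(o["width"]*94,o["grasp_force"],o["wrist_force"],o["t"])
move_straight([*pc,180]); 
movep([549,-18,170],down(-.004)); c=camera("wrist"); save(c,"w3"); np.save("w3.npy",c,allow_pickle=True)
o=observe(); print(o["width"]*94,o["grasp_force"],o["wrist_force"],o["tcp_pos"],o["t"],c["position"])
```

```text
[ 1.08 -0.18 -0.06]
53.752528662678635 30.00041663646698 [-0.13 -0.38  2.16] 7.0083
53.33995396888581 29.99979257583618 [-0.5   0.16 -0.69] [549.45 -16.35 170.14] 8.8833 [549.69  65.4  253.24]
```

View pics/w3.png

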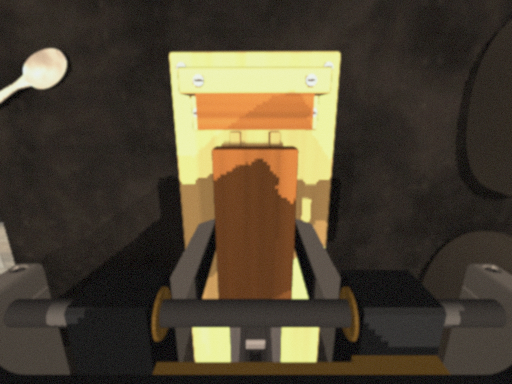

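w3: cheek top spans (197–314, 95–129), the held plank's front end is at (215–298, 148), and the board's far edge is at (170–340, 53). Next, numeric lateral centres and angles for all three.

```bash
cat >> fit.py <<'E'
def edges(c,lo,hi,rows,u0,u1,z):
    m=cv2.inRange(cv2.cvtColor(c["image"],cv2.COLOR_RGB2HSV),lo,hi)>0; L=[];Rr=[]
    for r in rows:
        x=np.where(m[r,u0:u1])[0]
        if len(x): L.append((u0+x[0]-.5+.0,r)); Rr.append((u0+x[-1]+.5,r))
    return cast(c,L,z)[:,:2],cast(c,Rr,z)[:,:2]
def report(n,LR):
    f=[np.polyfit(P[:,1],P[:,0],1) for P in LR]; y=LR[0][:,1]
    mid=[np.polyval(g,y.mean()) for g in f]
    print(n,"centre x",np.mean(mid),"at y",y.mean(),"width",mid[1]-mid[0],"slopes",f[0][0],f[1][0],"y range",y.min(),y.max())
E
python3 - <<'E'
from fit import *
np.set_printoptions(precision=4,suppress=True)
c=np.load("w3.npy",allow_pickle=True).item()
O=((2,100,60),(18,255,255)); Y=((19,50,80),(40,255,255))
report("cheek",edges(c,*O,range(98,127),185,325,60))
report("plank",edges(c,*O,range(152,200),200,312,85))
report("board",edges(c,*Y,range(60,170),150,360,12))
report("stop",edges(c,*Y,range(72,90),176,334,60))
hsv=cv2.cvtColor(c["image"],cv2.COLOR_RGB2HSV); 
m=cv2.inRange(hsv,*O)
print("col256 orange rows",np.where(np.diff(m[:,256].astype(int)))[0])
for v,z in((93.5,60),(129.5,60),(148,85)): print(v,cast(c,(256,v),z))
mb=cv2.inRange(hsv,*Y); r=np.where(mb[:,256])[0][0]; print("board far edge",cast(c,(256,r-.5),12))
E
```

```text
cheek centre x 549.460024469504 at y 65.28784527724682 width 79.76269217912113 slopes -0.014925558013490815 0.022620507269879974 y range 55.97027573225279 74.43839382471293
plank centre x 548.9428122931106 at y 26.26079539241248 width 60.961120213346476 slopes 0.4247328123975825 -0.3726158083736843 y range 10.62190500885314 41.396323855636396
board centre x 549.5399008310926 at y 62.47103102222177 width 141.51383287357527 slopes 0.0007335698569169147 7.667756057482831e-06 y range 15.603794723838007 106.06028634781842
stop centre x 549.5320530075504 at y 85.48771432717432 width 105.22735413984128 slopes 0.08566577774757786 -0.07952290976052485 y range 80.19432717659456 90.72647258686438
col256 orange rows [ 92 128 144 298 361 364 365 372 373 374]
93.5 [[550.5294  77.2005  60.    ]]
129.5 [[550.4942  53.477   60.    ]]
148 [[550.3741  43.8031  85.    ]]
board far edge [[550.7865 113.5964  12.    ]]
```

Run:
```python
from fit import *
np.set_printoptions(precision=2,suppress=True)
q=down(0.0); X=549.5
def st(n):
    o=observe(); print(n,o["tcp_pos"],o["wrist_force"],round(o["t"],2)); return o
move_straight([X,-17.6,160],q); dwell(.2); st("hover")
move_straight([X,-17.6,126],rate=60); dwell(.2); o=st("126")
f0=o["wrist_force"]; z=126
while z>121.5:
    z-=.5; move_straight([X,-17.6,z],rate=20); dwell(.1); o=observe()
    if o["wrist_force"][2]-f0[2]>3: break
st("down %.1f"%z)
c=camera("wrist"); save(c,"w4"); np.save("w4.npy",c,allow_pickle=True)
```

```text
hover [549.62 -17.33 160.12] [-1.14 -0.26 -1.28] 9.33
126 [549.67 -17.65 126.31] [ 0.67  0.11 -1.16] 10.25
down 123.0 [549.56 -17.58 123.09] [-1.09 -0.01  2.53] 12.35
```

View pics/w4.png

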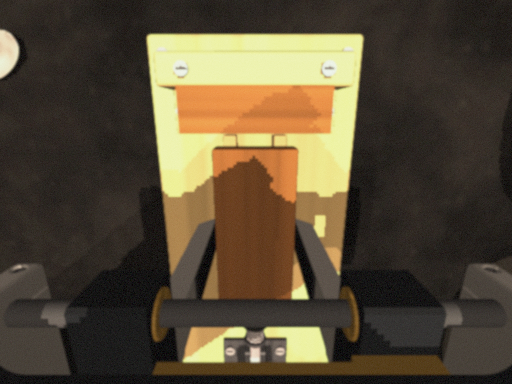

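Contact came exactly at the runner height (TCP z 123). The plank's front (214–298) is centred on the cheek (178–333), so I'll slide in.

Run:
```python
from fit import *
np.set_printoptions(precision=2,suppress=True)
X=549.5; y=-17.6; f0=observe()["wrist_force"]
while y<12:
    y+=2 if y<4 else .7; move_straight([X,y,123.2],rate=30); dwell(.08); o=observe(); f=o["wrist_force"]-f0
    print(round(y,1),o["tcp_pos"],f,round(o["width"]*94,1))
    if f[1]<-12 or abs(f[0])>12 or abs(f[2])>15: break
c=camera("wrist"); save(c,"w5"); np.save("w5.npy",c,allow_pickle=True); print(o["t"])
for r,z in((0,0),):
    m=cv2.inRange(cv2.cvtColor(c["image"],cv2.COLOR_RGB2HSV),(2,100,60),(18,255,255)); print(np.where(np.diff(m[:,250].astype(int)))[0])
```

```text
-15.6 [549.43 -15.55 123.11] [ 1.22  0.55 -3.37] 54.1
-13.6 [549.46 -13.52 123.15] [ 0.61  0.65 -2.92] 53.7
-11.6 [549.51 -11.56 123.21] [ 0.68 -0.29 -2.49] 53.8
-9.6 [549.49  -9.56 123.19] [-0.51  0.4  -3.36] 53.6
-7.6 [549.48  -7.58 123.21] [ 0.06 -0.33 -2.93] 53.8
-5.6 [549.52  -5.57 123.21] [ 0.08  2.06 -3.81] 53.8
-3.6 [549.49  -3.58 123.2 ] [ 1.04  0.47 -2.72] 53.6
-1.6 [549.52  -1.58 123.21] [ 1.02 -0.09 -3.35] 53.8
0.4 [549.53   0.46 123.23] [ 0.6   0.73 -2.88] 53.3
2.4 [549.5    2.44 123.2 ] [ 0.29  1.37 -3.37] 53.7
4.4 [549.51   4.43 123.21] [ 0.75  0.42 -2.75] 53.4
5.1 [549.51   5.1  123.2 ] [ 0.65  1.12 -3.8 ] 53.7
5.8 [549.49   5.82 123.19] [ 0.68 -0.38 -3.58] 53.4
6.5 [549.5    6.52 123.2 ] [-0.37 -0.08 -3.66] 53.4
7.2 [549.48   7.2  123.17] [ 0.43  0.48 -3.47] 53.6
7.9 [549.52   7.48 123.16] [ 0.67 -4.23 -3.27] 53.7
8.6 [549.51   7.6  123.13] [ 0.09 -7.54 -2.38] 53.7
9.3 [549.56   7.71 123.13] [  0.77 -10.2   -1.07] 53.9
10.0 [549.54   7.83 123.12] [  0.55 -13.35   0.76] 53.6
18.7333
[131 298 326 328 362 363 364 367 369 372 373 374]
```

Run:
```python
from fit import *
np.set_printoptions(precision=2,suppress=True)
X=549.5
move_straight([X,7.5,122.9],rate=30); grip(1.0); o=observe(); print(o["tcp_pos"],o["width"],o["wrist_force"])
move_straight([X,7.5,230],rate=150)
movep([X,-177.6,300],down(-np.pi/2)); c=camera("wrist"); save(c,"w6"); np.save("w6.npy",c,allow_pickle=True)
print(proj(c,[[X,-178,159],[X,-70,30],[X,-52,30],[X,-52.6,38]]),observe()["t"])
move_straight([X,-177.6,211]); o=observe(); print(o["tcp_pos"],o["wrist_force"],o["t"])
c=camera("wrist"); save(c,"w7"); np.save("w7.npy",c,allow_pickle=True); print(proj(c,[[X,-70,30],[X,-52.6,30],[X,-52.6,38]]))
a,b=[cv2.imread(f"pics/{n}.png")[40:340] for n in("w6","w7")]; cv2.imwrite("pics/w67.png",np.vstack([a,b]))
```

```text
[549.48   7.52 122.9 ] 1.004655468338038 [-0.8  -0.09  0.14]
[[255.91 209.24]
 [174.83 175.4 ]
 [161.37 175.36]
 [159.8  176.75]] 21.725
[ 549.94 -177.33  211.59] [0.39 0.05 0.4 ] 22.4667
[[149.86 196.  ]
 [132.93 196.01]
 [129.46 198.41]]
```

View pics/w67.png

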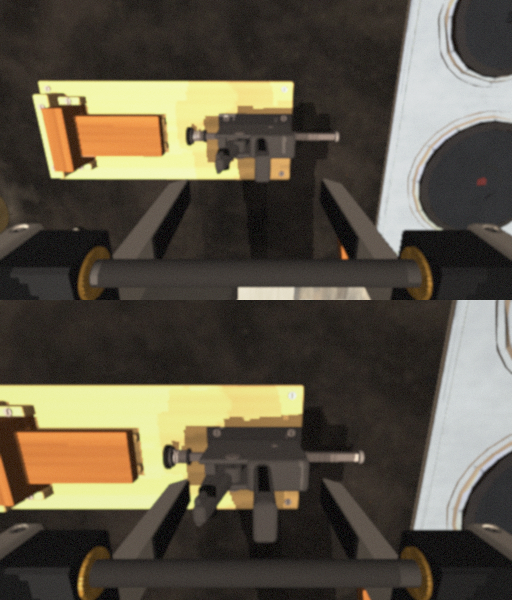

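The plank is seated: its free end is at column 137 in the lower half. Pad front is at column 163, bow about (205,215) and grip (262,210), both between the open fingers. First pump with a force cap, measuring the pad.

```bash
cat > pump.py <<'E'
from fit import *
np.set_printoptions(precision=1,suppress=True)
X=549.5; Y0=-57.6
def pad(c=None):
    """board y of plank end and pad front, from row through the rod"""
    c=c or camera("wrist"); m=cv2.inRange(cv2.cvtColor(c["image"],cv2.COLOR_RGB2HSV),(19,50,80),(40,255,255))>0
    r0=int(round(proj(c,[[X,-70,32]])[0,1])); out=[]
    for r in range(r0-3,r0+4):
        y=np.where(m[r,90:185])[0]+90
        if len(y): out.append((y[0]-.5,y[-1]+.5))
    if not out: return None
    e,p=np.median(out,0); return cast(c,(e,r0),38)[0,1]-Y0,cast(c,(p,r0),30)[0,1]-Y0,len(out)
def st(n,c=None):
    o=observe(); print(n,"t %.2f"%o["t"],"open %.1f"%(o["width"]*94),"gf %.1f"%o["grasp_force"],"wf",o["wrist_force"],"y %.1f"%(o["tcp_pos"][1]-Y0),"plank/pad",pad(c)); return o
E
python3 - <<'E'
from pump import *
move_straight([X,-177.6,209],rate=60); st("free")
grip(.45,18); st("o.45")
grip(.30,18); st("o.30"); c=camera("wrist"); save(c,"w8")
grip(.82,18); st("rel")
E
```

```text
free t 22.77 open 94.1 gf 0.0 wf [-0.7  0.8  0.6] y -120.1 plank/pad (np.float64(-6.641931743727149), np.float64(-26.52033604556312), 7)
o.45 t 23.74 open 42.5 gf 3.5 wf [-0.7  7.5  5.2] y -118.8 plank/pad (np.float64(-7.0350035378106455), np.float64(-18.81668576966488), 7)
o.30 t 24.23 open 28.1 gf 13.3 wf [1.  9.2 3.7] y -118.3 plank/pad (np.float64(-6.43245601548724), np.float64(-15.145020385067035), 7)
rel t 25.21 open 77.2 gf 0.5 wf [ 0.8  1.1 -0.5] y -120.1 plank/pad (np.float64(-6.758562137982601), np.float64(-14.377046689864365), 7)
```

View pics/w8.png

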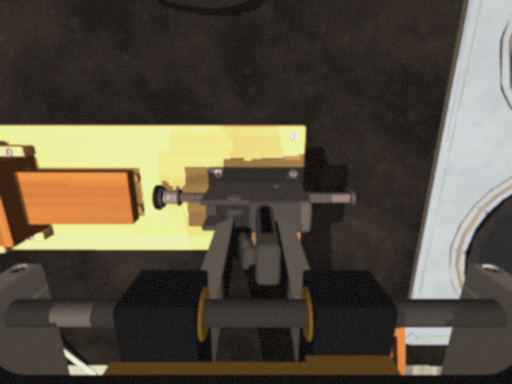

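```bash
cat >> pump.py <<'E'
def tail(c):
    r0=proj(c,[[X,-270,30]])[0,1]; g=cv2.cvtColor(c["image"],cv2.COLOR_RGB2GRAY).astype(float)[int(round(r0))-2:int(round(r0))+3,310:400].mean(0)
    hi=g[:40].max(); th=(hi+np.median(g[-20:]))/2; i=np.where(g>th)[0]; i=i[i<70][-1]
    e=310+i+(g[i]-th)/(g[i]-g[i+1]); return cast(c,(e,r0),30)[0,1]-Y0
def sq(o,F=18,n=""):
    grip(o,F); dwell(.15); c=camera("wrist"); s=observe(); p=pad(c)
    print(n,"t %.2f open %.1f gf %.1f wfy %.1f"%(s["t"],s["width"]*94,s["grasp_force"],s["wrist_force"][1]),"tail %.1f"%tail(c),"pad",None if p is None else "%.1f"%p[1]); return c
E
python3 - <<'E'
from pump import *
for n in("w7",): print(tail(np.load("w7.npy",allow_pickle=True).item()),pad(np.load("w7.npy",allow_pickle=True).item()))
sq(.80,18,"rel"); sq(.42,18); c=sq(.30,18,"full2"); sq(.80,18,"rel2")
sq(.42,18);sq(.35,18)
c=sq(.30,18,"full3"); save(c,"w9"); np.save("w9.npy",c,allow_pickle=True)
cv2.imwrite("pics/w9z.png",cv2.resize(c["image"][150:250,90:290,::-1],None,fx=4,fy=4,interpolation=cv2.INTER_CUBIC))
E
```

```text
-232.6685284196761 (np.float64(-6.20383946310978), np.float64(-26.31123287569877), 7)
rel t 25.72 open 75.5 gf 1.0 wfy 2.6 tail -220.0 pad -14.2
 t 26.64 open 39.8 gf 3.5 wfy 7.2 tail -212.9 pad -8.0
full2 t 27.24 open 28.6 gf 12.9 wfy 10.6 tail -209.7 pad -3.9
rel2 t 28.30 open 75.3 gf 0.5 wfy 1.0 tail -209.7 pad -46.9
 t 29.23 open 39.3 gf 3.5 wfy 7.4 tail -203.0 pad None
 t 29.77 open 33.2 gf 4.1 wfy 8.8 tail -201.4 pad None
full3 t 30.28 open 28.8 gf 12.9 wfy 10.2 tail -200.2 pad None
```

View pics/w9z.png

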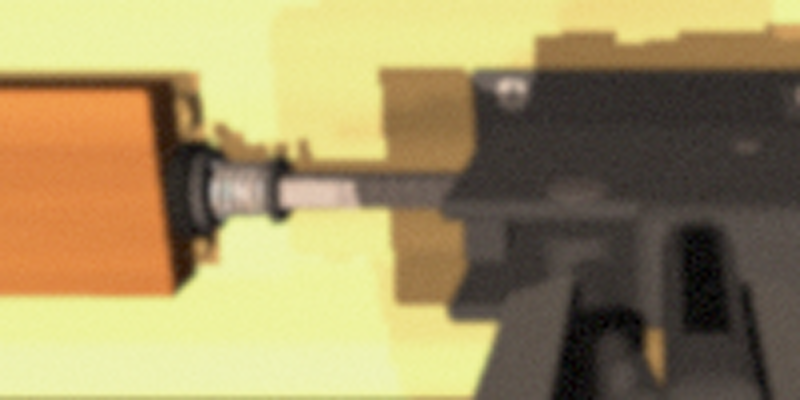

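Zoom of w9: the pad (165–215) has just reached the plank's end (about 170), and the spring (215–280) is still long. I'll compare the spring's profile with the free one, then do a stepped fourth squeeze.

```bash
cat >> pump.py <<'E'
def prof(c): 
    r=int(round(proj(c,[[X,-70,30]])[0,1])); return cv2.cvtColor(c["image"],cv2.COLOR_RGB2GRAY)[r-3:r+4,125:180].mean(0).astype(int)
E
python3 - <<'E'
from pump import *
c=np.load("w9.npy",allow_pickle=True).item(); i=cv2.imread("pics/w8.png")[:,:,::-1]
print(prof(c)); print(prof({**c,"image":np.ascontiguousarray(i)}))
c=sq(.80,18,"rel3"); print(prof(c))
c=sq(.44,18); c=sq(.41,18); print(prof(c)); np.save("w10.npy",c,allow_pickle=True)
E
```

```text
[153 153 153 146 124  85  55  44  43  42  40  42  65  84  87  64  49 101
 159 169 159 173 174 174 186 184 183 177 163 163 148 112  86  67  94 145
 175 183 183 185 185 186 186 185 184 183 184 183 179 171 165 167 165 146
 117]
[153 153 152 145 121  85  53  38  37  37  48  76 104 120 125 133 150 176
 210 226 230 231 231 231 231 228 207 146  79  40  36  35  50  72  77  64
  50  82 132 148 141 159 165 165 169 155 148 154 153 159 149 119  89  67
  63]
rel3 t 31.34 open 75.0 gf 0.5 wfy 0.5 tail -200.2 pad -47.9
[150 136 106  66  47  42  43  40  34  48  74  88  80  53  51 104 153 155
 147 162 166 172 178 182 186 175 161 170 153 112  79  69 104 150 173 178
 178 179 179 179 178 179 178 179 178 177 172 164 160 160 154 130 103  93
  93]
 t 32.24 open 41.6 gf 4.9 wfy 9.1 tail -193.5 pad None
 t 32.73 open 38.4 gf 5.4 wfy 10.8 tail -192.7 pad None
[153 152 141 108  67  45  41  39  48  76  92  85  64  61 114 162 165 160
 176 182 187 180 168 176 161 122  91  70  95 146 174 182 182 182 183 183
 183 181 182 183 181 181 175 167 166 167 163 147 142 152 165 173 173 157
 129]
```

Spring has shortened from 14.4 to 12.0 px, about 2.4 mm, and the added force of 3.5 N agrees. I'll continue in small steps.

```bash
cat >> pump.py <<'E'
def spring(c):
    g=prof(c).astype(float); d=int(np.argmin(g[:20])); 
    r=next(i for i in range(d+4,50) if g[i]>=105 and g[i-1]<105); a=r-(g[r]-105)/(g[r]-g[r-1])
    f=next(i for i in range(r+4,54) if g[i]<105); b=f-1+(g[f-1]-105)/(g[f-1]-g[f]); return b-a
E
python3 - <<'E'
from pump import *
print("free ref",spring(np.load("w9.npy",allow_pickle=True).item()),"w10",spring(np.load("w10.npy",allow_pickle=True).item()))
for o in(.37,.34,.315,.30):
    c=sq(o,26); print(prof(c)[:36],"spring px %.1f"%spring(c)); 
    if spring(c)<8.8: break
save(c,"w11")
E
```

```text
free ref 14.20026525198939 w10 11.718198417528908
 t 33.23 open 34.9 gf 5.9 wfy 11.5 tail -192.1 pad -45.5
[153 152 144 114  73  50  42  38  41  65  86  88  72 104 156 175 182 187
 173 162 173 177 176 162 132 101  78  98 151 183 187 183 182 182 182 183] spring px 11.9
 t 33.71 open 32.1 gf 6.3 wfy 12.2 tail -191.1 pad None
[153 153 145 118  81  52  43  39  37  55  82  88  75 101 145 157 167 174
 173 182 174 163 174 159 122  91  79 116 171 194 193 188 185 186 186 185] spring px 11.5
 t 34.17 open 29.8 gf 9.0 wfy 14.4 tail -190.8 pad None
[152 153 148 128  92  58  43  40  34  51  78  89  74  68  86 124 165 180
 183 191 174 155 149 131 106  81  72 118 173 196 193 188 185 186 185 186] spring px 9.5
 t 34.61 open 29.0 gf 15.0 wfy 9.0 tail -190.2 pad None
[153 152 140 109  67  45  40  36  48  73  89  83  60  61 114 160 162 160
 171 177 182 164 126  98  76 104 160 194 200 192 186 184 183 184 185 185] spring px 8.9
```

Run:
```python
from pump import *
o=observe(); print("tcp",o["tcp_pos"]-[0,Y0,0])
c=sq(.28,35); print(prof(c)[:36],"spring px %.1f"%spring(c)); o=observe(); print("tcp",o["tcp_pos"]-[0,Y0,0])
dwell(.5); c=camera("wrist"); print("spring px %.1f tail %.1f"%(spring(c),tail(c))); save(c,"w12")
cv2.imwrite("pics/w12z.png",cv2.resize(c["image"][140:290,0:300,::-1],None,fx=2.6,fy=2.6,interpolation=cv2.INTER_CUBIC))
```

```text
tcp [ 550.  -118.2  209.4]
 t 35.02 open 27.7 gf 34.6 wfy 8.9 tail -189.6 pad None
[153 147 127  90  57  43  39  36  53  79  88  73  57 100 157 168 164 177
 176 172 171 148 112  82  83 132 180 203 204 197 188 185 183 183 184 183] spring px 9.1
tcp [ 550.  -118.6  209.4]
spring px 9.2 tail -189.7
```

View pics/w12z.png

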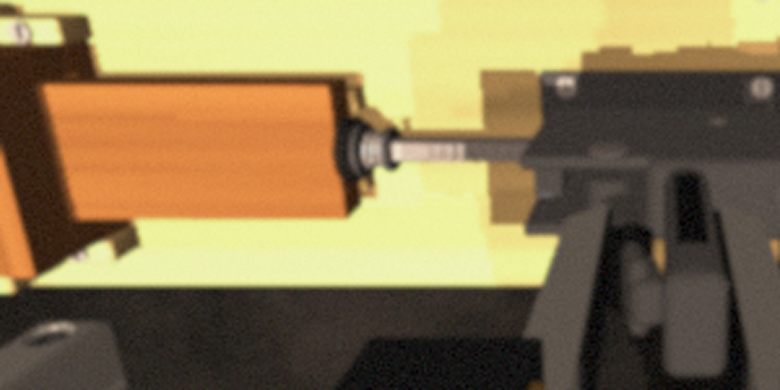

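The plank is in the slot at the left. The pad is on its free end at (350,150), and the spring has gone from 14.3 to 9.1 px, about 5.3 mm or roughly half. The trigger is fully squeezed in the gripper and steady, so I'm handing in.

```bash
python3 -c "
from rig import *
print(job_done())"
```

```text
the job is handed in; nothing more can be done
None
```

The plank is fully home in the slot and the clamp pad presses its free end with the spring about 5.3 mm in by camera measurement (target about 6 mm, 12 mm is solid); I handed the job in at about 36 s with the trigger still fully squeezed in the gripper, and no verdict was returned.

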